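# Hold the wide spring clip open over the inspection card

### The job

Two steel spring clips are parked on the strip of the grey rack. Squeeze the handles of the wide one so that its jaws spread fully, lift it off the strip still spread, and bring it down astride the top edge of the tall card, at the middle of the edge and in line with it, so that the edge stands well inside the gaping jaws and nothing of the clip touches the card. Finish while holding it there, spread open (the next sheet is about to be slipped in); do not let go, and leave the small clip, the low card and both card blocks where they are.

Things in the scene. Friction and masses are not known exactly. Their poses are not given: they have to be found in the camera images.
- clip: The wide spring clip (80 to 105 g, bare steel, 50 mm wide along its x), parked upright astride the rack's strip, handles up, jaws down. Origin on its hinge pin, 68 mm above the bench; x along the pin and strip, z up while parked. Two levers mirror each other in y; this frame is fixed to the +y lever, which tilts by half the jaw angle. Clear depth inside the jaws: 30 mm.
- clip_grip (a point): Midway between the wide clip's handles while parked, 38 mm above the pin. Each lever ends in a flat handle pad, 28 mm high, 40 mm wide along x, from 20 to 48 mm above the pin. Parked, the pads lean outwards: 48 mm over their tops, 31 mm over their bottoms. Fully squeezed they stand upright and parallel, 18 mm over both, 24 to 52 mm above the pin.
- clip_arm (a joint): Jaw angle of the wide clip, between its levers: about -0.01 while parked on the 3 mm strip, -0.06 shut with nothing between, 0.6 at its stop, fully spread (lips then 20 mm or more apart). Sprung shut: squeezing the handles takes about 4 N to start, 8 N at the stop; a firm grip of some 20 N holds it safely at the stop.
- lip_a (a point): Lower inner edge of the wide clip's +y jaw lip, at the middle of its width; 38 mm below the pin while parked (about 36 mm when spread), where it rests on the rack's base.
- lip_b (a point): Lower inner edge of the wide clip's -y jaw lip, at the middle of its width.
- rack: Grey base 200 x 60 x 30 mm high, fixed to the bench, with an aluminium strip 180 mm long, 3 mm thick, along its x, standing 20 mm up from the middle of its top. Origin at the centre of its underside. Both clips straddle the strip, the wide one near one end, the small one near the other (either way round); there are 40 mm or more between them.
- small_clip: The other, narrow clip: of the same form and height, but 26 mm wide along its x. Origin on its hinge pin. Stays on the strip.
- card: A wooden block 120 x 60 x 40 mm high (0.9 kg, loose on the bench; its long side along its x) with an upright white card 100 mm wide (along x) and 4 mm thick rising from the middle of its top, reaching 110 mm above the bench: the tall card. Origin at the centre of the block's underside, x along the card's edge, y across its thickness.
- card_top (a point): Middle of the tall card's top edge, 110 mm above the bench; axes as for the tall card's block.
- low_card: A wooden block 120 x 60 x 40 mm high (0.9 kg, loose on the bench; its long side along its x) with an upright white card 100 mm wide (along x) and 4 mm thick rising from the middle of its top, reaching only 75 mm above the bench: the low card. Origin at the centre of the block's underside. Not used.
Not all that is in view belongs to the job. What is shaped like the clip but blue or orange is not meant.

How it is judged:
By the outcome, as a careful person would: the job done as asked, in the order asked, and still so for the second after the job is handed in, while the arm keeps its last pose, push and grip.
It also fails if it takes over 35 s, if anything falls off the work surface, if the arm or the gripper's body presses on something with over 40 N, if the wrist force passes 120 N, or if a joint passes its speed limit or range.

### The arm

A 6-joint arm with a two-finger parallel gripper is mounted at the origin on the work surface. World frame = base frame: x ahead of the robot, y to its left, z up, the work surface at z = 0. Lengths are in m, angles in rad, forces in N, time in s.
With the tool pointing down it reaches from about 0.225 to 0.875 m from the base axis. Payload 3.4 kg.
Tool frame: the origin (TCP) lies between the finger pads; the fingertips stand 8 mm ahead of it and the grasp point (between the pads) lies 11 mm behind it; z points along the fingers, y is the line along which they close (so a half turn about z gives the same grasp; the last joint's range is limited). The gripper opens to 85 mm and grips with 20 to 120 N. Pads are 22 mm wide; open, the fingers measure 114 mm over their backs; the gripper's body (76 mm by 85 mm) begins 54 mm behind the grasp point. The pads swing forward as they close: fully open they stand 13 mm farther back than shut.
Start: joints at [1.131, 0.276, 1.505, -0, 1.361, -0.121], TCP at [0.18, 0.546, 0.239] pointing down, gripper open.
Joint ranges: [-2.89, 2.89], [-0.75, 2.08], [0.22, 2.7], [-1.18, 4.32], [0.11, 2.71], [-2.7, 2.7]. Speed limits (rad/s): [2.57, 2.57, 3.14, 3.14, 3.14, 3.14].

### API

Orientations are given as a unit quaternion [w, x, y, z].
In Python, from rig import manip, optics, finder gives the robot as it stands.
- The arm moves only by the tool servo_tool, never from a script. Its argument "increments" is a list of rows, each a list of 7 numbers: the shift along the tool's x, y, z in cm, then the turn, a rotation vector about the tool's x, y, z in degrees, then the closure, from -1 (fully open) to 1 (shut). In form: [[x, y, z, rx, ry, rz, gripper], ...]. A call has exactly 5 rows; each row shifts and turns the commanded pose from where the row before left it, along the tool's axes as they then stand; what a row does not reach is not made up. A row lasts 1/10 s, in which the tool goes at most 50 mm and 8.59 degrees, less where a joint would pass 70% of its speed; a pose out of reach is approached as far as the arm can. A call is refused whole if a number of a shift passes 5 or a number of a turn 8.59, either way. A call with a gripper value outside its range is refused whole. The fingers move at their own pace and stop on an object; "squeeze" is the grip in N (left out, the last holds). Time passes only in rows, so rows that do not move let the fingers close, or fill a call up. It gives the time, the measured TCP pose, the force, the opening and the grip force at its end, in the units of the state.
- manip.get_state(): the state, without advancing time (a new reading comes with each control period).
- optics.get_image(name): name is "scene" or "top" or "wrist"; returns the picture (384x512x3 uint8, red, green, blue); there is no depth.
- optics.get_calibration(name): a dict with "fov_y" (degrees; the focal length in pixels is half the picture's height over the tangent of half this angle, whatever the lens; pixels are square), "cx", "cy" (the principal point, pixels), "world_to_cam" (4x4, takes a point from world to camera coordinates). Camera axes: x right, y down, z forward; pixel columns grow to the right and rows downward; lengths in m; the calibration is good to about 2 mm. The wrist camera is an equidistant fisheye: a pixel r from the principal point sees the ray r / f radians off the axis. A picture is of the moment at which its call begins: read the wrist's pose just before it. get_calibration takes no time and is no camera call; for the wrist camera it gives the pose at the moment of the call.
- manip.sign_off(): hands the job in; it is judged then, once.
Trained networks look in the newest picture that a camera, given by its name, has taken for a name from the list of things; names that differ only in an ending like _2 or _b are one class to them, and where a whole thing is asked for, a point or a joint stands for the part that bears it (a point fixed in the world has none). Each returns a list of dicts, best first, with "p" (0 to 1); they miss things now and then, are a little off and sometimes report something else, mostly with a low value. They report only what shows in the picture. A call takes as long as a camera call. They do not tell look-alikes from the thing itself.
- finder.silhouettes(label, camera): "region" (384x512 bool, what is visible of it) and "box" ([centre column, centre row, width, height] in pixels, round what is visible of it).
- finder.tip_of(label, camera): "at" ([column, row] in pixels: a listed point, or the origin of a listed thing).
The state is a dict: "clock": time; "qpos": joint angles; "qd": joint speeds; "effort": joint torques, N m; "position": TCP position; "ee_rot": TCP orientation; "contact_force": force on the tool from outside, world axes, zero at the start; "moment": the same for the moment, N m; "width": finger opening in m; "gripper_force": force on a finger pad.
Only numpy, scipy, OpenCV 4.12 (cv2) and the standard library are available. Lean on these libraries where they do the work, as an engineer would, in place of code of your own. Each camera call takes 0.05 s, during which the arm holds its last target. There are 200 camera calls.

## Working session

There is one attempt and no reset: what is moved stays moved. The work goes in short steps, Python scripts to look and compute and a tool call to move; the robot and the scene stay as the last step left them, time stands still between calls to the robot, and variables do not carry over. Pictures are saved under pics/ and viewed, at most 10 in all, crops included, and the job is handed in when it is done.

Besides the shell and the picture viewer there is one more tool, called after "Request:" by a JSON object that holds its "api" and its "payload", one argument or row to a line. servo_tool: Moves the arm, as the interface text tells. Its arguments: {"type":"object","properties":{"increments":{"type":"array","items":{"type":"array","items":{"type":"number"}}},"squeeze":{"type":"number"}},"required":["increments"]}

```bash
mkdir -p pics; cat > h.py <<'E'
import numpy as np, cv2
from rig import manip, optics, finder
def cal(n):
    c=optics.get_calibration(n); f=192/np.tan(np.radians(c["fov_y"]/2)); return f,c["cx"],c["cy"],np.array(c["world_to_cam"])
def ray(n,uv,c=None):
    f,cx,cy,T=c or cal(n); d=np.array([(uv[0]-cx)/f,(uv[1]-cy)/f])
    if n=="wrist":
        r=np.linalg.norm(d); v=np.r_[d/max(r,1e-9)*np.sin(r),np.cos(r)]
    else: v=np.r_[d,1]; v/=np.linalg.norm(v)
    R=T[:3,:3]; return -R.T@T[:3,3], R.T@v
def atz(n,uv,z,c=None):
    o,v=ray(n,uv,c); return o+v*(z-o[2])/v[2]
def proj(n,p,c=None):
    f,cx,cy,T=c or cal(n); q=T[:3,:3]@p+T[:3,3]
    if n=="wrist":
        r=np.arctan2(np.hypot(q[0],q[1]),q[2]); return np.array([cx,cy])+f*r*q[:2]/np.hypot(q[0],q[1])
    return np.array([cx,cy])+f*q[:2]/q[2]
def save(n,name,im=None):
    im=optics.get_image(n) if im is None else im
    cv2.imwrite("pics/"+name,im[:,:,::-1]); return im
E
python3 - <<'E'
from h import *
a=save("scene","s0.png"); b=save("top","t0.png")
cv2.imwrite("pics/both.png",np.vstack([np.hstack([a])])[:,:,::-1])
for n in ("top","scene"):
    for l,z in (("clip",.068),("small_clip",.068),("clip_grip",.106),("rack",0),("card",0),("card_top",.11),("low_card",0),("lip_a",.03)):
        for r in finder.tip_of(l,n)[:3]: print(n,l,round(r["p"],2),np.round(r["at"]),np.round(atz(n,r["at"],z),3))
E
```

```text
top clip 0.88 [130. 137.] [0.688 0.374 0.068]
top clip 0.81 [194. 256.] [0.38  0.194 0.068]
top clip 0.78 [189. 190.] [0.548 0.214 0.068]
top small_clip 0.5 [154. 202.] [0.516 0.301 0.068]
top clip_grip 0.92 [147. 257.] [0.377 0.305 0.106]
top clip_grip 0.77 [179. 135.] [0.686 0.236 0.106]
top clip_grip 0.69 [191. 255.] [0.382 0.196 0.106]
top rack 0.91 [179. 202.] [0.525 0.249 0.   ]
top card 0.89 [363. 198.] [ 0.544 -0.26   0.   ]
top card_top 0.76 [373. 191.] [ 0.549 -0.256  0.11 ]
top low_card 0.71 [279. 195.] [ 0.547 -0.027  0.   ]
top lip_a 0.88 [134. 138.] [0.694 0.373 0.03 ]
top lip_a 0.86 [193. 252.] [0.387 0.202 0.03 ]
top lip_a 0.73 [185. 143.] [0.684 0.233 0.03 ]
scene clip 0.87 [361. 295.] [0.723 0.384 0.068]
scene clip 0.72 [366. 204.] [0.41  0.323 0.068]
scene clip 0.61 [312. 226.] [0.564 0.212 0.068]
scene small_clip 0.86 [346. 221.] [0.504 0.291 0.068]
scene clip_grip 0.91 [309. 264.] [0.723 0.258 0.106]
scene clip_grip 0.73 [312. 216.] [0.567 0.209 0.106]
scene clip_grip 0.65 [327. 185.] [0.421 0.205 0.106]
scene rack 0.61 [324. 240.] [ 0.531  0.246 -0.   ]
scene card 0.75 [177. 193.] [ 0.551 -0.248  0.   ]
scene card 0.31 [312. 232.] [ 0.519  0.204 -0.   ]
scene card 0.29 [236. 212.] [ 0.543 -0.032  0.   ]
scene low_card 0.9 [238. 212.] [ 0.541 -0.029  0.   ]
scene lip_a 0.9 [312. 233.] [0.554 0.212 0.03 ]
scene lip_a 0.86 [303. 281.] [0.717 0.248 0.03 ]
scene lip_a 0.7 [327. 206.] [0.425 0.215 0.03 ]
```

View pics/s0.png

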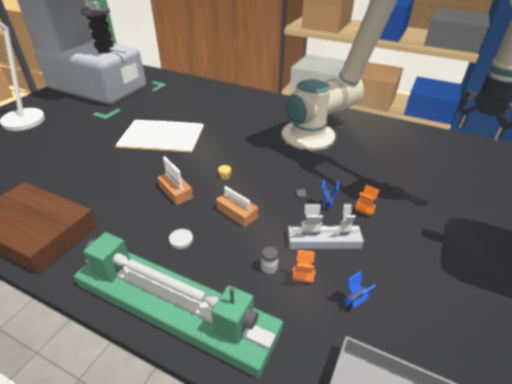

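View pics/t0.png

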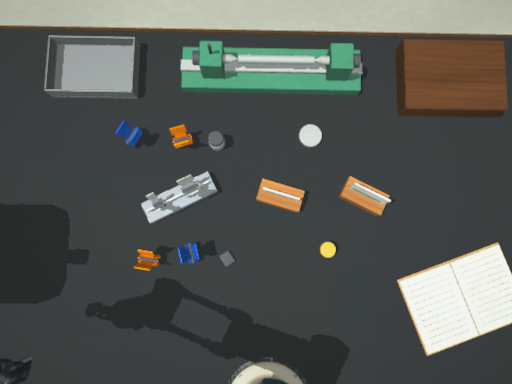

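The scene shows the rack at (325,237). The top view shows it at (180,198), with the wide clip at top (189,188) / scene (312,220) and the small clip at top (154,202) / scene (346,220). The tall card is at top (366,195) / scene (174,180), and the low card at top (281,195). The blue and orange clips stand on the bench. The candidate is the grey wide clip on the strip, so I'll confirm it with an enlarged crop and fit the angles.

```bash
python3 - <<'E'
from h import *
b=optics.get_image("top"); a=optics.get_image("scene")
c1=cv2.resize(b[160:230,130:230],(600,420),interpolation=cv2.INTER_CUBIC)
c2=cv2.resize(a[190:255,280:375],(200*3,410),interpolation=cv2.INTER_CUBIC)
save("", "crop.png", cv2.resize(np.vstack([c1,c2]),(430,595)))
def edge(l,n,z):
    for r in finder.silhouettes(l,n)[:3]:
        m=r["region"].astype(np.uint8); pts=np.argwhere(m)[:,::-1]
        w=np.array([atz(n,p,z)[:2] for p in pts],np.float32)
        (c,s,an)=cv2.minAreaRect(w); print(l,round(r["p"],2),np.round(r["box"]),"c",np.round(c,3),"size",np.round(s,3),round(an,1))
for l,z in(("rack",.03),("clip",.09),("small_clip",.09),("card",.04),("low_card",.04)): edge(l,"top",z)
# white-ness mask of tall card
f=b.astype(int); m=(f.min(2)>130)
for x0,y0,x1,y1,z in((340,175,395,220,.11),(255,178,307,212,.075)):
    s=np.zeros_like(m);s[y0:y1,x0:x1]=m[y0:y1,x0:x1]; p=np.argwhere(s)[:,::-1]
    w=np.array([atz("top",q,z)[:2] for q in p],np.float32); print(len(p),cv2.minAreaRect(w),cv2.minAreaRect(p.astype(np.float32)))
st=manip.get_state(); print(st["position"],st["ee_rot"],st["width"],st["clock"])
E
```

```text
rack 0.57 [180. 200.  78.  49.] c [0.535 0.244] size [0.065 0.201] 26.8
clip 0.93 [147. 259.  24.  24.] c [0.368 0.305] size [0.055 0.047] 80.6
clip 0.86 [190. 254.  20.  20.] c [0.386 0.205] size [0.047 0.046] 19.0
clip 0.74 [186. 186.  19.  22.] c [0.559 0.212] size [0.046 0.041] 28.1
small_clip 0.47 [156. 202.  20.  23.] c [0.518 0.291] size [0.049 0.031] 27.9
card 0.94 [367. 195.  52.  36.] c [ 0.544 -0.255] size [0.129 0.066] 63.8
low_card 0.64 [281. 195.  45.  35.] c [ 0.543 -0.027] size [0.119 0.062] 73.7
285 ((0.542249858379364, -0.2477174699306488), (0.10692141950130463, 0.020623786374926567), 63.86022186279297) ((369.8000183105469, 193.40000915527344), (42.93250274658203, 8.049844741821289), 26.56505012512207)
138 ((0.5430044531822205, -0.025325313210487366), (0.10071815550327301, 0.009761475026607513), 74.06410217285156) ((280.38995361328125, 193.3669891357422), (38.88774871826172, 3.735522508621216), 16.69924545288086)
[0.18024611 0.54606073 0.23933719] [2.13475488e-05 1.58724056e-01 9.87322982e-01 5.52824780e-05] 0.08557252865431397 1.25
```

View pics/crop.png

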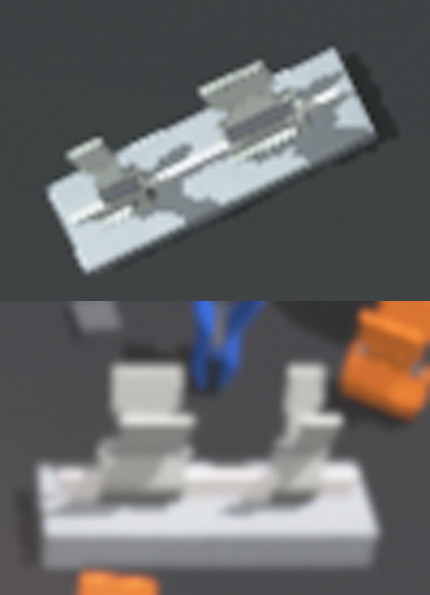

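The crop confirms it: the wide bare-steel clip is the right-hand one in the top view (the left one in the scene view), and the small clip is at the other end of the strip. I'll go above it.

```bash
cat >> h.py <<'E'
from scipy.spatial.transform import Rotation as Ro
def plan(pos,yaw,n,g,start=None,tilt=True):
    """yaw: desired heading (deg) of tool y in world, tool down; rows from the measured pose"""
    s=manip.get_state(); p=np.array(s["position"]); q=s["ee_rot"]; R=Ro.from_quat([q[1],q[2],q[3],q[0]])
    c,sn=np.cos(np.radians(yaw)),np.sin(np.radians(yaw))
    y=np.array([c,sn,0]); z=np.array([0,0,-1.]); x=np.cross(y,z); Rt=Ro.from_matrix(np.c_[x,y,z])
    if pos is None: pos=p
    dr=(R.inv()*Rt).as_rotvec()/n; dp=(np.array(pos)-p)/n
    for i in range(n):
        d=R.inv().apply(dp)*100; print([float(v) for v in np.round(np.r_[d,np.degrees(dr),g],2)]); R=R*Ro.from_rotvec(dr)
def where():
    s=manip.get_state(); q=s["ee_rot"]; R=Ro.from_quat([q[1],q[2],q[3],q[0]]).as_matrix()
    print("t",s["clock"],"p",np.round(s["position"],4),"yaw",np.round(np.degrees(np.arctan2(R[1,1],R[0,1])),2),"z",np.round(R[:,2],3),"w",round(s["width"],4),"gf",s["gripper_force"],"F",np.round(s["contact_force"],2))
E
python3 -c "
from h import *
plan([.53,.213,.23],26.8,15,-1)"
```

```text
[-2.91, -1.38, 0.06, 0.0, -0.0, 3.0, -1.0]
[-2.98, -1.22, 0.06, 0.0, -0.0, 3.0, -1.0]
[-3.04, -1.07, 0.06, 0.0, -0.0, 3.0, -1.0]
[-3.09, -0.91, 0.06, 0.0, -0.0, 3.0, -1.0]
[-3.13, -0.74, 0.06, 0.0, -0.0, 3.0, -1.0]
[-3.17, -0.58, 0.06, 0.0, -0.0, 3.0, -1.0]
[-3.19, -0.41, 0.06, 0.0, -0.0, 3.0, -1.0]
[-3.21, -0.25, 0.06, 0.0, -0.0, 3.0, -1.0]
[-3.22, -0.08, 0.06, 0.0, -0.0, 3.0, -1.0]
[-3.22, 0.09, 0.06, 0.0, -0.0, 3.0, -1.0]
[-3.21, 0.26, 0.06, 0.0, -0.0, 3.0, -1.0]
[-3.19, 0.43, 0.06, 0.0, -0.0, 3.0, -1.0]
[-3.16, 0.59, 0.06, 0.0, -0.0, 3.0, -1.0]
[-3.13, 0.76, 0.06, 0.0, -0.0, 3.0, -1.0]
[-3.09, 0.92, 0.06, 0.0, -0.0, 3.0, -1.0]
```

Request:
{"api": "servo_tool", "payload": {
  "increments": [
    [-2.9,-1.4,0,0,0,3,-1],
    [-3,-1.2,0,0,0,3,-1],
    [-3,-1.1,0,0,0,3,-1],
    [-3.1,-0.9,0,0,0,3,-1],
    [-3.1,-0.7,0,0,0,3,-1]
  ]
}}

```text
clock: 1.75
position: [0.2973, 0.4344, 0.2394]
ee_rot: [0.0, 0.287, 0.958, 0.0]
contact_force: [0.1, 0.6, -0.2]
width: 0.0853
gripper_force: 0.0
```

Request:
{"api": "servo_tool", "payload": {
  "increments": [
    [-3.2,-0.6,0,0,0,3,-1],
    [-3.2,-0.4,0,0,0,3,-1],
    [-3.2,-0.2,0,0,0,3,-1],
    [-3.2,-0.1,0,0,0,3,-1],
    [-3.2,0.1,0,0,0,3,-1]
  ]
}}

```text
clock: 2.25
position: [0.414, 0.3236, 0.2395]
ee_rot: [0.0, 0.41, 0.912, 0.0]
contact_force: [-0.3, 0.7, -1.2]
width: 0.0852
gripper_force: 0.0
```

Request:
{"api": "servo_tool", "payload": {
  "increments": [
    [-3.2,0.3,0,0,0,3,-1],
    [-3.2,0.4,0,0,0,3,-1],
    [-3.2,0.6,0,0,0,3,-1],
    [-3.1,0.8,0,0,0,3,-1],
    [-3.1,0.9,0,0,0,3,-1]
  ]
}}

```text
clock: 2.75
position: [0.531, 0.2125, 0.2394]
ee_rot: [0.0, 0.525, 0.851, 0.0]
contact_force: [0.8, -0.0, 0.0]
width: 0.0854
gripper_force: 0.0
```

Request:
{"api": "servo_tool", "payload": {
  "increments": [
    [0,0,0,0,0,0,-1],
    [0,0,0,0,0,0,-1],
    [0,0,0,0,0,0,-1],
    [0,0,0,0,0,0,-1],
    [0,0,0,0,0,0,-1]
  ]
}}

```text
clock: 3.25
position: [0.5294, 0.2143, 0.2395]
ee_rot: [-0.0, 0.524, 0.852, 0.0]
contact_force: [-0.4, -0.4, -0.3]
width: 0.0852
gripper_force: 0.0
```

```bash
python3 - <<'E'
from h import *
where(); c=cal("wrist"); im=save("wrist","w1.png")
print(np.round(c[3],3).tolist())
for l,z in (("clip_grip",.106),("clip",.068),("lip_a",.03),("lip_b",.03),("small_clip",.068),("rack",0)):
    for r in finder.tip_of(l,"wrist")[:3]: print(l,round(r["p"],2),np.round(r["at"]),np.round(atz("wrist",r["at"],z,c),3))
E
```

```text
t 3.25 p [0.5294 0.2143 0.2395] yaw 26.82 z [ 0.  0. -1.] w 0.0852 gf 0.0 F [-0.43 -0.37 -0.27]
[[0.892, 0.451, 0.0, -0.568], [0.429, -0.848, 0.312, -0.085], [0.141, -0.278, -0.95, 0.365], [0.0, 0.0, 0.0, 1.0]]
clip_grip 0.82 [129. 124.] [0.395 0.213 0.106]
clip_grip 0.77 [451. 122.] [0.681 0.368 0.106]
clip_grip 0.74 [393. 215.] [0.675 0.249 0.106]
clip 0.88 [169.  27.] [0.379 0.315 0.068]
clip 0.85 [275. 189.] [0.556 0.208 0.068]
clip 0.85 [379. 204.] [0.675 0.247 0.068]
lip_a 0.93 [180.  33.] [0.381 0.318 0.03 ]
lip_a 0.91 [274. 176.] [0.555 0.212 0.03 ]
lip_a 0.88 [151. 117.] [0.391 0.212 0.03 ]
lip_b 0.93 [180.  33.] [0.381 0.318 0.03 ]
lip_b 0.91 [274. 176.] [0.555 0.212 0.03 ]
lip_b 0.88 [151. 117.] [0.391 0.212 0.03 ]
small_clip 0.97 [276.  96.] [0.512 0.296 0.068]
rack 0.76 [270. 142.] [0.536 0.243 0.   ]
```

View pics/w1.png

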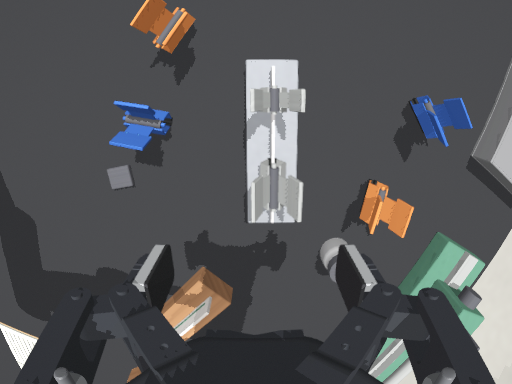

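The wrist view shows the strip near vertical from (273,68) to (273,220), the wide clip centred near (275,187), and the small clip at (274,99).

```bash
python3 - <<'E'
from h import *
c=cal("wrist")
a,b=atz("wrist",(273,68),.05,c),atz("wrist",(273,220),.05,c); d=a-b
print(a,b,np.linalg.norm(d),np.degrees(np.arctan2(d[1],d[0])))
for uv,z in (((275,165),.07),((274,212),.07),((275,187),.068),((253,182),.116),((253,220),.116),((299,178),.116),((299,220),.116)): print(uv,np.round(atz("wrist",uv,z,c),4))
for u in finder.silhouettes("clip","wrist"):
    if abs(u["box"][0]-275)<20: print(u["box"])
plan([.556,.209,.19],26.8,5,-1)
E
```

```text
[0.49645116 0.3220387  0.05      ] [0.57686841 0.16766049 0.05      ] 0.17406770574665906 117.51548681316636
(275, 165) [0.5442 0.2313 0.07  ]
(274, 212) [0.5681 0.1839 0.07  ]
(275, 187) [0.5559 0.2095 0.068 ]
(253, 182) [0.526  0.2165 0.116 ]
(253, 220) [0.5428 0.1831 0.116 ]
(299, 178) [0.5615 0.2387 0.116 ]
(299, 220) [0.5821 0.2026 0.116 ]
[277.8, 187.4, 51.8, 60.0]
[-0.32, 0.42, 0.99, 0.0, -0.0, -0.01, -1.0]
[-0.32, 0.42, 0.99, 0.0, -0.0, -0.01, -1.0]
[-0.32, 0.42, 0.99, 0.0, -0.0, -0.01, -1.0]
[-0.32, 0.42, 0.99, 0.0, -0.0, -0.01, -1.0]
[-0.32, 0.42, 0.99, 0.0, -0.0, -0.01, -1.0]
```

Request:
{"api": "servo_tool", "payload": {
  "increments": [
    [-0.3,0.4,1.3,0,0,0,-1],
    [-0.3,0.4,1.3,0,0,0,-1],
    [-0.3,0.4,1.3,0,0,0,-1],
    [-0.3,0.4,1.3,0,0,-0.4,-1],
    [-0.3,0.4,1.3,0,0,0,-1]
  ]
}}

```text
clock: 4.15
position: [0.5549, 0.2089, 0.1725]
ee_rot: [-0.0, 0.521, 0.853, -0.0]
contact_force: [0.9, -0.2, 0.7]
width: 0.0854
gripper_force: 0.0
```

Request:
{"api": "servo_tool", "payload": {
  "increments": [
    [0,0,0,0,0,0,-1],
    [0,0,0,0,0,0,-1],
    [0,0,0,0,0,0,-1],
    [0,0,0,0,0,0,-1],
    [0,0,0,0,0,0,-1]
  ]
}}

```text
clock: 4.65
position: [0.5549, 0.2093, 0.175]
ee_rot: [0.0, 0.521, 0.853, 0.001]
contact_force: [1.3, 0.3, 0.3]
width: 0.0855
gripper_force: 0.0
```

```bash
python3 - <<'E'
from h import *
where(); c=cal("wrist"); im=save("wrist","w2.png")
save("","w2c.png",cv2.resize(im[60:260,180:380],(600,600),interpolation=cv2.INTER_CUBIC))
print(proj("wrist",np.r_[np.array(manip.get_state()["position"])],c))
for l,z in (("clip_grip",.106),("clip",.068),("lip_a",.03),("small_clip",.068)):
    for r in finder.tip_of(l,"wrist"):
        if abs(r["at"][0]-270)<40: print(l,round(r["p"],2),np.round(r["at"]),np.round(atz("wrist",r["at"],z,c),4))
E
```

```text
t 4.65 p [0.5549 0.2093 0.175 ] yaw 27.14 z [ 0.001  0.    -1.   ] w 0.0855 gf 0.0 F [1.26 0.32 0.3 ]
[256.24763479 256.95226173]
clip_grip 0.75 [256. 206.] [0.5544 0.2109 0.106 ]
clip 0.92 [254. 194.] [0.5544 0.2075 0.068 ]
clip 0.57 [256. 180.] [0.5508 0.2192 0.068 ]
lip_a 0.92 [258. 178.] [0.5563 0.2118 0.03  ]
lip_a 0.6 [255. 177.] [0.5536 0.2122 0.03  ]
small_clip 0.86 [257.  77.] [0.5118 0.2953 0.068 ]
```

View pics/w2c.png

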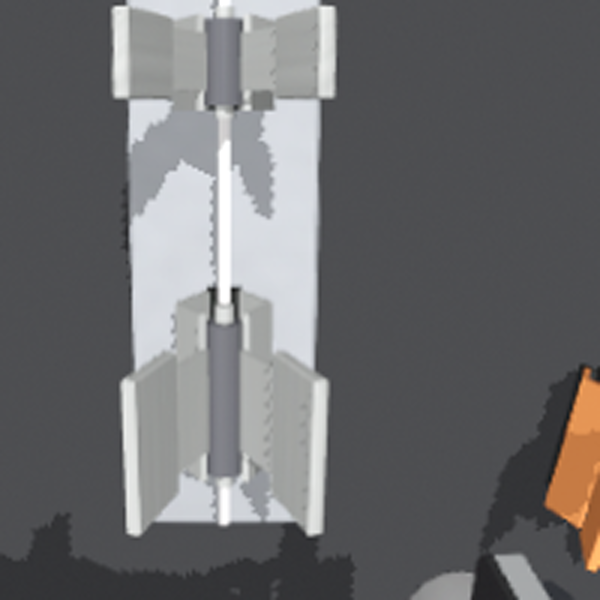

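The close view shows the clip squarely under the tool: pad tops at crop columns 128 and 320, rows 380–535, and the strip at column 224.

```bash
python3 - <<'E'
from h import *
c=cal("wrist")
P=[atz("wrist",(180+u/3,60+v/3),.116,c) for u,v in((128,380),(128,535),(320,380),(322,532))]
m=np.mean(P,0); print(np.round(P,4),m, atz("wrist",(254.7,194),.068,c))
plan([m[0],m[1],.095],27.2,5,-1)
E
```

```text
[[0.5253 0.2169 0.116 ]
 [0.542  0.1811 0.116 ]
 [0.5642 0.2368 0.116 ]
 [0.5836 0.2033 0.116 ]] [0.55378    0.20949295 0.116     ] [0.55469305 0.2076658  0.068     ]
[0.01, -0.01, 1.59, 0.0, 0.0, -0.01, -1.0]
[0.01, -0.01, 1.59, 0.0, 0.0, -0.01, -1.0]
[0.01, -0.01, 1.59, 0.0, 0.0, -0.01, -1.0]
[0.01, -0.01, 1.59, 0.0, 0.0, -0.01, -1.0]
[0.01, -0.01, 1.59, 0.0, 0.0, -0.01, -1.0]
```

Request:
{"api": "servo_tool", "payload": {
  "increments": [
    [0,0,1.6,0,0,0,-1],
    [0,0,1.6,0,0,0,-1],
    [0,0,1.6,0,0,0,-1],
    [0,0,1.6,0,0,0,-1],
    [0,0,1.6,0,0,0,-1]
  ]
}}

```text
clock: 5.4
position: [0.5548, 0.2092, 0.0938]
ee_rot: [0.0, 0.521, 0.853, 0.0]
contact_force: [-0.2, 0.8, -0.2]
width: 0.0855
gripper_force: 0.0
```

Request:
{"api": "servo_tool", "payload": {
  "increments": [
    [0,0,0,0,0,0,-0.6],
    [0,0,0,0,0,0,-0.4],
    [0,0,0,0,0,0,-0.2],
    [0,0,0,0,0,0,0],
    [0,0,0,0,0,0,0]
  ],
  "squeeze": 25
}}

```text
clock: 5.9
position: [0.5557, 0.2094, 0.096]
ee_rot: [0.001, 0.521, 0.853, 0.001]
contact_force: [-0.5, 0.2, 5.6]
width: 0.043
gripper_force: 6.0
```

Request:
{"api": "servo_tool", "payload": {
  "increments": [
    [0,0,0,0,0,0,0.3],
    [0,0,0,0,0,0,0.6],
    [0,0,0,0,0,0,1],
    [0,0,0,0,0,0,1],
    [0,0,0,0,0,0,1]
  ]
}}

```text
clock: 6.4
position: [0.5551, 0.2093, 0.0951]
ee_rot: [0.0, 0.521, 0.853, 0.0]
contact_force: [-1.3, -0.1, 5.9]
width: 0.017
gripper_force: 28.2
```

Request:
{"api": "servo_tool", "payload": {
  "increments": [
    [0,0,0,0,0,0,1],
    [0,0,0,0,0,0,1],
    [0,0,0,0,0,0,1],
    [0,0,0,0,0,0,1],
    [0,0,0,0,0,0,1]
  ]
}}

```text
clock: 6.9
position: [0.5551, 0.2093, 0.0952]
ee_rot: [0.0, 0.521, 0.853, 0.0]
contact_force: [-0.9, 0.5, 5.2]
width: 0.017
gripper_force: 28.2
```

Request:
{"api": "servo_tool", "payload": {
  "increments": [
    [0,0,-0.5,0,0,0,1],
    [0,0,-1,0,0,0,1],
    [0,0,-1.5,0,0,0,1],
    [0,0,-2,0,0,0,1],
    [0,0,-2,0,0,0,1]
  ]
}}

```text
clock: 7.4
position: [0.5545, 0.2092, 0.165]
ee_rot: [-0.0, 0.522, 0.853, -0.0]
contact_force: [-0.5, 0.8, 0.2]
width: 0.0177
gripper_force: 27.7
```

Request:
{"api": "servo_tool", "payload": {
  "increments": [
    [0,0,-2.5,0,0,0,1],
    [0,0,-2.5,0,0,0,1],
    [0,0,-2,0,0,0,1],
    [0,0,-1,0,0,0,1],
    [0,0,0,0,0,0,1]
  ]
}}

```text
clock: 7.9
position: [0.5554, 0.2094, 0.2459]
ee_rot: [0.001, 0.521, 0.853, 0.001]
contact_force: [0.1, -0.2, -1.2]
width: 0.0172
gripper_force: 27.7
```

```bash
python3 - <<'E'
from h import *
where(); im=optics.get_image("wrist"); s=optics.get_image("scene")
save("","w3.png",np.vstack([cv2.resize(im[100:340,100:420],(640,480))[:300],cv2.resize(s[130:260,200:400],(640,280))[:,:]]))
plan([.53,-.235,.245],-26.1,20,1)
E
```

```text
t 7.9 p [0.5554 0.2094 0.2459] yaw 27.14 z [ 0.003  0.001 -1.   ] w 0.0172 gf 27.666843831539154 F [ 0.12 -0.16 -1.18]
[-1.92, -1.12, -0.01, -0.0, 0.0, 2.66, 1.0]
[-1.97, -1.03, -0.01, -0.0, 0.0, 2.66, 1.0]
[-2.02, -0.94, -0.01, -0.0, 0.0, 2.66, 1.0]
[-2.06, -0.84, -0.01, -0.0, 0.0, 2.66, 1.0]
[-2.09, -0.75, -0.01, -0.0, 0.0, 2.66, 1.0]
[-2.13, -0.65, -0.01, -0.0, 0.0, 2.66, 1.0]
[-2.15, -0.55, -0.01, -0.0, 0.0, 2.66, 1.0]
[-2.18, -0.45, -0.01, -0.0, 0.0, 2.66, 1.0]
[-2.2, -0.35, -0.01, -0.0, 0.0, 2.66, 1.0]
[-2.21, -0.24, -0.01, -0.0, 0.0, 2.66, 1.0]
[-2.22, -0.14, -0.01, -0.0, 0.0, 2.66, 1.0]
[-2.22, -0.04, -0.01, -0.0, 0.0, 2.66, 1.0]
[-2.22, 0.07, -0.01, -0.0, 0.0, 2.66, 1.0]
[-2.22, 0.17, -0.01, -0.0, 0.0, 2.66, 1.0]
[-2.21, 0.27, -0.01, -0.0, 0.0, 2.66, 1.0]
[-2.19, 0.37, -0.01, -0.0, 0.0, 2.66, 1.0]
[-2.17, 0.48, -0.01, -0.0, 0.0, 2.66, 1.0]
[-2.15, 0.58, -0.01, -0.0, 0.0, 2.66, 1.0]
[-2.12, 0.67, -0.01, -0.0, 0.0, 2.66, 1.0]
[-2.09, 0.77, -0.01, -0.0, 0.0, 2.66, 1.0]
```

View pics/w3.png

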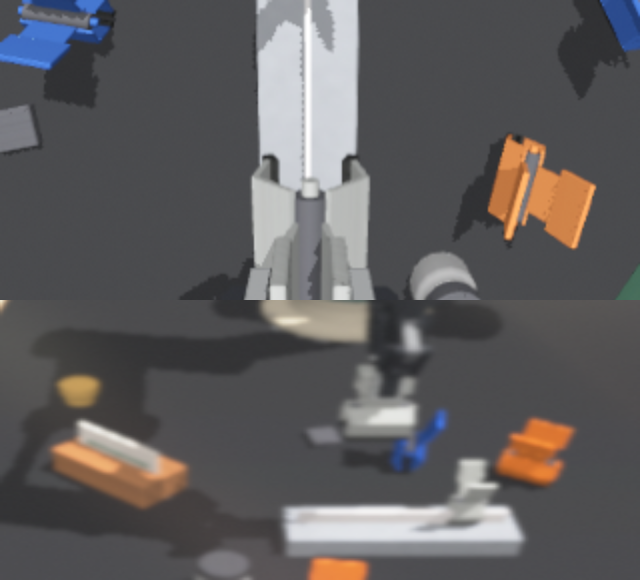

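The clip is held spread and level, with its jaws wide apart. The small clip is still on the strip. I'll go to a look point just beyond the tall card.

```bash
python3 -c "
from h import *
plan([.511,-.311,.245],-26.1,15,1)"
```

```text
[-2.95, -1.84, -0.01, -0.01, 0.0, 3.55, 1.0]
[-3.06, -1.65, -0.01, -0.01, 0.0, 3.55, 1.0]
[-3.16, -1.46, -0.01, -0.01, 0.0, 3.55, 1.0]
[-3.24, -1.26, -0.01, -0.01, 0.0, 3.55, 1.0]
[-3.31, -1.06, -0.01, -0.01, 0.0, 3.55, 1.0]
[-3.37, -0.85, -0.01, -0.01, 0.0, 3.55, 1.0]
[-3.42, -0.64, -0.01, -0.01, 0.0, 3.55, 1.0]
[-3.45, -0.43, -0.01, -0.01, 0.0, 3.55, 1.0]
[-3.47, -0.21, -0.01, -0.01, 0.0, 3.55, 1.0]
[-3.48, 0.0, -0.01, -0.01, 0.0, 3.55, 1.0]
[-3.47, 0.22, -0.01, -0.01, 0.0, 3.55, 1.0]
[-3.45, 0.43, -0.01, -0.01, 0.0, 3.55, 1.0]
[-3.42, 0.65, -0.01, -0.01, 0.0, 3.55, 1.0]
[-3.37, 0.86, -0.01, -0.01, 0.0, 3.55, 1.0]
[-3.31, 1.06, -0.01, -0.01, 0.0, 3.55, 1.0]
```

Request:
{"api": "servo_tool", "payload": {
  "increments": [
    [-1.5,-0.9,0,0,0,1.8,1],
    [-3,-1.8,0,0,0,3.5,1],
    [-3.1,-1.6,0,0,0,3.5,1],
    [-3.2,-1.4,0,0,0,3.5,1],
    [-3.3,-1.2,0,0,0,3.5,1]
  ]
}}

```text
clock: 8.5
position: [0.5391, 0.0501, 0.243]
ee_rot: [-0.001, 0.635, 0.772, -0.001]
contact_force: [-0.1, -0.8, -0.7]
width: 0.0175
gripper_force: 27.7
```

Request:
{"api": "servo_tool", "payload": {
  "increments": [
    [-3.3,-1,0,0,0,3.5,1],
    [-3.4,-0.8,0,0,0,3.5,1],
    [-3.4,-0.6,0,0,0,3.5,1],
    [-3.4,-0.4,0,0,0,3.6,1],
    [-3.5,-0.2,0,0,0,3.6,1]
  ]
}}

```text
clock: 9.0
position: [0.5215, -0.122, 0.243]
ee_rot: [-0.001, 0.747, 0.665, -0.001]
contact_force: [1.1, 0.7, -0.7]
width: 0.0173
gripper_force: 27.7
```

Request:
{"api": "servo_tool", "payload": {
  "increments": [
    [-3.5,0,0,0,0,3.6,1],
    [-3.5,0.2,0,0,0,3.6,1],
    [-3.4,0.4,0,0,0,3.6,1],
    [-3.4,0.6,0,0,0,3.6,1],
    [-3.3,0.8,0,0,0,3.6,1]
  ]
}}

```text
clock: 9.5
position: [0.5007, -0.2933, 0.2429]
ee_rot: [-0.001, 0.842, 0.54, -0.001]
contact_force: [0.2, 1.3, -0.9]
width: 0.0172
gripper_force: 27.7
```

Request:
{"api": "servo_tool", "payload": {
  "increments": [
    [-1.5,0.5,0,0,0,1.8,1],
    [0,0,0,0,0,0,1],
    [0,0,0,0,0,0,1],
    [0,0,0,0,0,0,1],
    [0,0,0,0,0,0,1]
  ]
}}

```text
clock: 10.0
position: [0.5011, -0.3057, 0.2444]
ee_rot: [-0.0, 0.848, 0.529, 0.0]
contact_force: [0.3, -0.1, -0.8]
width: 0.0175
gripper_force: 27.7
```

```bash
python3 - <<'E'
from h import *
where(); c=cal("wrist"); im=save("wrist","w4.png")
for l,z in (("card_top",.11),("card",0),("clip",.218),("lip_a",.182),("lip_b",.182)):
    for r in finder.tip_of(l,"wrist")[:3]: print(l,round(r["p"],2),np.round(r["at"]),np.round(atz("wrist",r["at"],z,c),4))
E
```

```text
t 10.0 p [ 0.5011 -0.3057  0.2444] yaw -26.06 z [ 0.     0.001 -1.   ] w 0.0175 gf 27.670286893844604 F [ 0.32 -0.15 -0.81]
card_top 0.96 [277. 114.] [ 0.5465 -0.257   0.11  ]
card 0.8 [269. 112.] [ 0.5433 -0.2591  0.    ]
clip 0.85 [254. 233.] [ 0.5003 -0.3051  0.218 ]
lip_a 0.83 [273. 212.] [ 0.5117 -0.3117  0.182 ]
lip_a 0.76 [237. 210.] [ 0.4896 -0.2995  0.182 ]
lip_b 0.83 [273. 212.] [ 0.5117 -0.3117  0.182 ]
lip_b 0.76 [237. 210.] [ 0.4896 -0.2995  0.182 ]
```

View pics/w4.png

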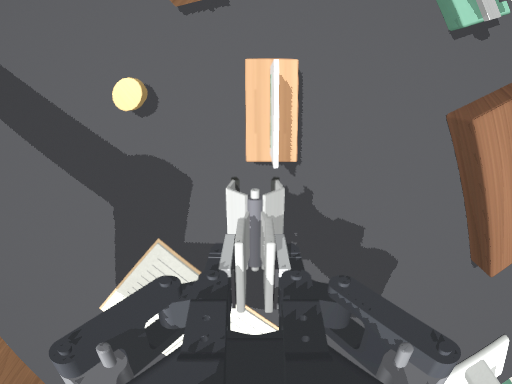

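The tall card's top edge runs from (277,61) to (276,166). The clip's lips are at (237,210) and (273,212), symmetric about the tool, and the pin runs from (255,192) to (255,271).

```bash
python3 - <<'E'
from h import *
c=cal("wrist"); im=cv2.imread("pics/w4.png").astype(int)
E=[]
for r in (75,90,105,120,135,150):
    row=im[r,255:300].min(1); k=np.where(row>180)[0]+255; print(r,k.min() if len(k) else 0,k.max() if len(k) else 0)
    E.append(atz("wrist",(k.mean(),r),.11,c)[:2])
E=np.array(E); d=E[0]-E[-1]; print("line yaw",np.degrees(np.arctan2(d[1],d[0])))
a,b=atz("wrist",(277,60.5),.11,c),atz("wrist",(276,167),.11,c); print(a,b,np.linalg.norm(a-b),(a+b)/2)
for v in (188,192,271): print("pin",v,np.round(atz("wrist",(255,v),.217,c),4))
E
```

```text
75 271 278
90 271 278
105 271 278
120 271 278
135 271 278
150 270 278
line yaw 64.03228970396741
[ 0.56781557 -0.21424446  0.11      ] [ 0.52486287 -0.30212325  0.11      ] 0.09781419129483102 [ 0.54633922 -0.25818385  0.11      ]
pin 188 [ 0.513  -0.2813  0.217 ]
pin 192 [ 0.5119 -0.2835  0.217 ]
pin 271 [ 0.4883 -0.3317  0.217 ]
```

```bash
python3 -c "
from h import *
plan([.5468,-.2568,.215],-26,5,1)"
```

```text
[1.3, 0.38, 0.59, 0.0, -0.0, -0.03, 1.0]
[1.3, 0.38, 0.59, 0.0, -0.0, -0.03, 1.0]
[1.3, 0.38, 0.59, 0.0, -0.0, -0.03, 1.0]
[1.3, 0.38, 0.59, 0.0, -0.0, -0.03, 1.0]
[1.3, 0.38, 0.59, 0.0, -0.0, -0.03, 1.0]
```

Request:
{"api": "servo_tool", "payload": {
  "increments": [
    [1.3,0.38,0.6,0,0,0,1],
    [1.3,0.38,0.6,0,0,0,1],
    [1.3,0.38,0.6,0,0,0,1],
    [1.3,0.38,0.6,0,0,0,1],
    [1.3,0.38,0.6,0,0,0,1]
  ]
}}

```text
clock: 10.8
position: [0.5476, -0.2559, 0.2134]
ee_rot: [-0.0, 0.849, 0.529, -0.0]
contact_force: [0.3, 0.4, -0.4]
width: 0.0175
gripper_force: 27.7
```

Request:
{"api": "servo_tool", "payload": {
  "increments": [
    [0,0,0,0,0,0,1],
    [0,0,0,0,0,0,1],
    [0,0,0,0,0,0,1],
    [0,0,0,0,0,0,1],
    [0,0,0,0,0,0,1]
  ]
}}

```text
clock: 11.3
position: [0.5465, -0.2578, 0.2146]
ee_rot: [0.0, 0.849, 0.528, 0.0]
contact_force: [-0.1, 0.8, -0.6]
width: 0.017
gripper_force: 27.7
```

```bash
python3 - <<'E'
from h import *
where(); c=cal("wrist"); im=optics.get_image("wrist"); s=optics.get_image("scene"); cs=cal("scene")
save("","w5.png",np.vstack([cv2.resize(im[130:290,160:350],(760,400)),cv2.resize(s[130:210,120:272],(380,200),interpolation=cv2.INTER_CUBIC).repeat(2,1)[:, :760]]))
print("card_top", proj("wrist",np.array([.5463,-.2582,.11]),c), [np.round(proj("wrist",np.array(p),c),1) for p in([.5678,-.2142,.11],[.5249,-.3021,.11])])
for l,z in (("card_top",.11),("lip_a",.151)):
    for n,cc in(("wrist",c),("scene",cs)):
        for r in finder.tip_of(l,n)[:3]: print(l,n,round(r["p"],2),np.round(r["at"]),np.round(atz(n,r["at"],z,cc),4))
E
```

```text
t 11.3 p [ 0.5465 -0.2578  0.2146] yaw -26.21 z [ 0. -0. -1.] w 0.017 gf 27.67131417989731 F [-0.09  0.75 -0.63]
card_top [255.37459053 192.53807157] [array([255.2, 134.9]), array([255.5, 243.5])]
card_top wrist 0.59 [256. 192.] [ 0.5467 -0.2576  0.11  ]
card_top scene 0.86 [169. 162.] [ 0.5429 -0.267   0.11  ]
lip_a wrist 0.95 [273. 209.] [ 0.5582 -0.2624  0.151 ]
lip_a wrist 0.63 [241. 211.] [ 0.5371 -0.2537  0.151 ]
lip_a scene 0.86 [357. 306.] [0.8154 0.3833 0.151 ]
lip_a scene 0.78 [331. 204.] [0.5521 0.2507 0.151 ]
lip_a scene 0.67 [171. 149.] [ 0.5262 -0.2636  0.151 ]
```

View pics/w5.png

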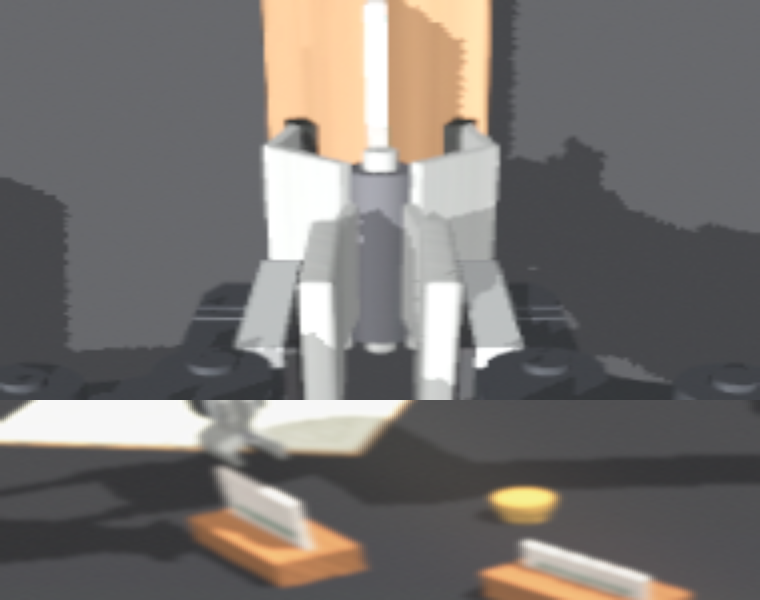

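The card edge lies about 1 mm left of the jaw centre (crop column 376 against 381). I'll check its far end before descending.

```bash
python3 - <<'E'
from h import *
c=cal("wrist"); im=optics.get_image("wrist")
k=im[100:180,250:260].min(2).astype(int); print([(100+i,int(r.max()),int(np.round(np.mean(np.where(r>170)[0])+250,1)) if (r>170).any() else None) for i,r in enumerate(k) if 15<i<45])
where()
for v in (128,130,132): print(v,np.round(atz("wrist",(254.5,v),.11,c),4), np.round(atz("wrist",(254.5,v),.11,c)-[.5463,-.2582,.11],4))
E
```

```text
[(116, 164, None), (117, 169, None), (118, 169, None), (119, 169, None), (120, 169, None), (121, 170, None), (122, 169, None), (123, 169, None), (124, 199, 254), (125, 230, 253), (126, 228, 253), (127, 227, 253), (128, 227, 253), (129, 229, 253), (130, 228, 253), (131, 227, 253), (132, 255, 253), (133, 255, 253), (134, 255, 253), (135, 255, 253), (136, 255, 253), (137, 255, 253), (138, 255, 253), (139, 255, 253), (140, 255, 253), (141, 255, 253), (142, 255, 253), (143, 255, 253), (144, 255, 253)]
t 11.65 p [ 0.5466 -0.2573  0.2143] yaw -26.17 z [ 0.  0. -1.] w 0.0169 gf 27.671078145503998 F [-0.15 -0.9  -1.78]
128 [ 0.5698 -0.2084  0.11  ] [ 0.0235  0.0498 -0.    ]
130 [ 0.5691 -0.2099  0.11  ] [ 0.0228  0.0483 -0.    ]
132 [ 0.5684 -0.2114  0.11  ] [ 0.0221  0.0468 -0.    ]
```

Request:
{"api": "servo_tool", "payload": {
  "increments": [
    [0.1,-0.12,0.5,0,0,0,1],
    [0,0,1,0,0,0,1],
    [0,0,1,0,0,0,1],
    [0,0,0.3,0,0,0,1],
    [0,0,0,0,0,0,1]
  ]
}}

```text
clock: 12.15
position: [0.5455, -0.2555, 0.185]
ee_rot: [-0.001, 0.849, 0.529, -0.0]
contact_force: [0.6, 0.8, -0.6]
width: 0.0175
gripper_force: 27.7
```

Request:
{"api": "servo_tool", "payload": {
  "increments": [
    [0,0,0,0,0,0,1],
    [0,0,0,0,0,0,1],
    [0,0,0,0,0,0,1],
    [0,0,0,0,0,0,1],
    [0,0,0,0,0,0,1]
  ]
}}

```text
clock: 12.65
position: [0.5461, -0.2559, 0.1865]
ee_rot: [0.0, 0.849, 0.529, 0.0]
contact_force: [0.2, -0.3, -1.1]
width: 0.0175
gripper_force: 27.7
```

```bash
python3 - <<'E'
from h import *
where(); c=cal("wrist"); im=optics.get_image("wrist"); s=optics.get_image("scene")
save("","w6.png",np.vstack([cv2.resize(im[110:270,160:350],(760,400)),cv2.resize(s[130:210,120:272],(760,200),interpolation=cv2.INTER_CUBIC)]))
E
```

```text
t 12.65 p [ 0.5461 -0.2559  0.1865] yaw -26.17 z [ 0. -0. -1.] w 0.0175 gf 27.67093688249588 F [ 0.23 -0.29 -1.1 ]
```

View pics/w6.png

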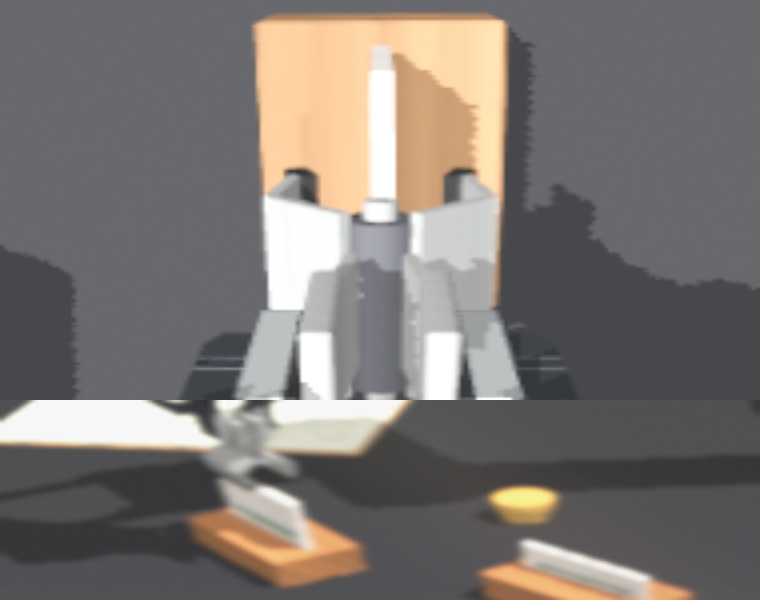

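The card edge (crop column 382) is now centred between the jaws (381). I'll check the position along the edge, then go down.

```bash
python3 - <<'E'
from h import *
where(); c=cal("wrist")
e=atz("wrist",(255.4,138),.11,c); x=np.array([np.cos(np.radians(63.9)),np.sin(np.radians(63.9)),0])
p=np.array(manip.get_state()["position"]); print("card end ahead of TCP",(e-p)@x)
f=atz("wrist",(255,110+200/2.5),.160,c); print("pin end ahead of TCP",(f-p)@x)
print(proj("wrist",p+x*.025+[0,0,-.027],c),proj("wrist",p+x*.025+[0,0,-.0635],c))
E
```

```text
t 12.75 p [ 0.5461 -0.2558  0.1864] yaw -26.16 z [ 0. -0. -1.] w 0.0176 gf 27.671256959438324 F [-0.17 -0.98 -1.47]
card end ahead of TCP 0.04991812596272639
pin end ahead of TCP 0.027220315004207348
[255.92133477 193.35052404] [255.61974015 176.45280349]
```

Request:
{"api": "servo_tool", "payload": {
  "increments": [
    [0.1,0,0.6,0,0,0,1],
    [0,0,0.7,0,0,0,1],
    [0,0,0.7,0,0,0,1],
    [0,0,0.6,0,0,0,1],
    [0,0,0.2,0,0,0,1]
  ]
}}

```text
clock: 13.25
position: [0.5459, -0.2546, 0.157]
ee_rot: [-0.001, 0.849, 0.529, -0.0]
contact_force: [-0.5, -0.4, -1.2]
width: 0.0172
gripper_force: 27.7
```

Request:
{"api": "servo_tool", "payload": {
  "increments": [
    [0,0,0,0,0,0,1],
    [0,0,0,0,0,0,1],
    [0,0,0,0,0,0,1],
    [0,0,0,0,0,0,1],
    [0,0,0,0,0,0,1]
  ]
}}

```text
clock: 13.75
position: [0.5466, -0.255, 0.1585]
ee_rot: [0.0, 0.849, 0.529, 0.0]
contact_force: [0.4, 0.3, -1.2]
width: 0.0174
gripper_force: 27.7
```

```bash
python3 - <<'E'
from h import *
where(); im=optics.get_image("wrist"); s=optics.get_image("scene")
save("","w7.png",np.vstack([cv2.resize(im[80:240,160:350],(760,350)),cv2.resize(s[145:200,140:220],(380,245),interpolation=cv2.INTER_CUBIC).repeat(2,1)]))
E
```

```text
t 13.75 p [ 0.5466 -0.255   0.1585] yaw -26.16 z [ 0. -0. -1.] w 0.0174 gf 27.671489417552948 F [ 0.42  0.31 -1.24]
```

View pics/w7.png

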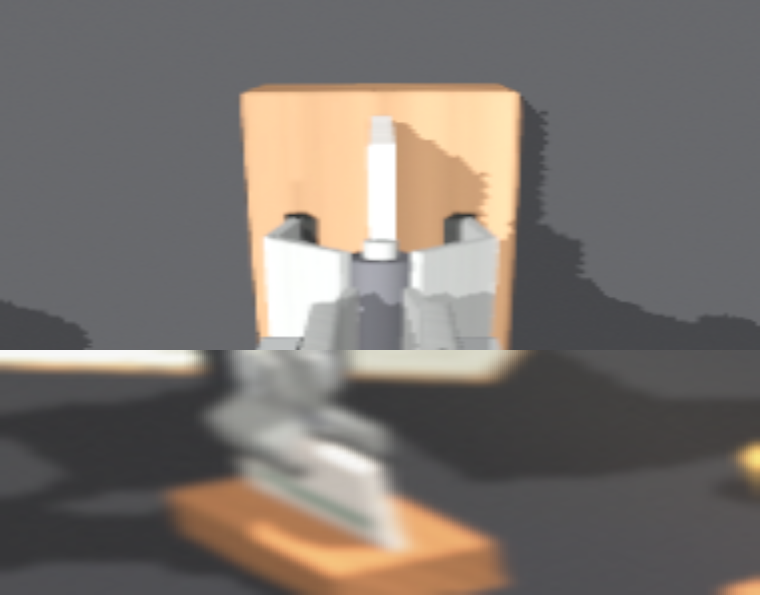

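The edge stands centred between the jaws, about 15 mm deep. The contact force reads only the clip's weight, and the block hasn't moved. I'm handing it in.

```bash
python3 -c "
from rig import manip
print(manip.sign_off())"
```

```text
the job is handed in; nothing more can be done
None
```

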